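# Score the stitch line and lift the pattern away

## Robot

A 6-joint arm with a two-finger parallel gripper is mounted at the origin on the work surface. World frame = base frame: x ahead of the robot, y to its left, z up, the work surface at z = 0. Lengths are in m, angles in rad, forces in N, time in s.
With the tool pointing down it reaches from about 0.35 to 0.975 m from the base axis. Payload 7.1 kg.
Tool frame: the origin (TCP) lies on the centre line of the jaws, within the pads' length; the fingertips stand 19 mm ahead of it and the grasp point (between the pads) is the TCP; z points along the fingers, y is the direction in which the jaws open and shut (so a half turn about z gives the same grasp; the last joint's range is limited). The gripper opens to 88 mm and grips with 3 to 60 N. Pads are 20 mm wide; open, the fingers measure 115 mm over their backs; the gripper's body (75 mm by 178 mm) begins 61 mm behind the grasp point.
Start: joints at [-1.183, 0.423, 1.63, -0, 1.089, -0.019], TCP at [0.247, -0.574, 0.22] pointing down, gripper open.
Joint ranges: [-3, 3], [-0.9, 2.11], [0.09, 2.58], [-1.31, 4.45], [0.11, 2.69], [-2.54, 2.54]. Speed limits (rad/s): [2.39, 2.39, 3.01, 3.14, 3.14, 3.14].

## Interface

Orientations are given as a unit quaternion [x, y, z, w].
In Python, from cell import ctrl, viewer, ticket gives the robot as it stands. The module is installed in compiled form; this text tells all that it offers.
- The arm moves only by the tool jog_arm, never from a script. Its arguments are lists of equal length, an entry for each row: "gripper": the finger opening in m, from 0 to 0.0878; "translation": the shift along the world's x, y, z in m, a list of three; "angular": the turn, a rotation vector about the world's x, y, z in degrees, a list of three. In form: {"gripper": [gripper, ...], "translation": [[tx, ty, tz], ...], "angular": [[ax, ay, az], ...]}. A call has 1 to 5 rows; each row is the pose to reach, as a shift and turn from the pose commanded when the call began; what a row does not reach only later rows make up. A row lasts 1/12 s, in which the tool goes at most 41.7 mm and 7.16 degrees, less where a joint would pass 70% of its speed; a pose out of reach is approached as far as the arm can. A call with a gripper value outside its range is refused whole. The fingers move at their own pace and stop on an object; the grip force is fixed at half the most. Time passes only in rows, so rows that repeat a pose let the fingers close. It gives the time, the measured TCP pose, the force and the opening at its end, in the units of the state.
- ctrl.sense(): the state, without advancing time (a new reading comes with each control period).
- viewer.capture(name): name is "side" or "top" or "wrist"; returns a dict with "image" (384x512x3 uint8, red, green, blue), "vfov" (degrees; the focal length in pixels is half the picture's height over the tangent of half this angle, whatever the lens; pixels are square), "cx", "cy" (the principal point, pixels), "distortion" ([k1, k2, p1, p2, k3] as OpenCV has them; the pictures are not rectified), "world_from_camera" (4x4, takes a point from camera to world coordinates). Camera axes: x right, y down, z forward; pixel columns grow to the right and rows downward; lengths in m; the calibration is good to about 2 mm. A picture is of the moment at which its call begins. There is no depth.
- ticket.finish_job(): hands the job in, once; it reports no verdict.
The state is a dict: "time": time; "joint_pos": joint angles; "joint_vel": joint speeds; "effort": joint torques, N m; "ee_pos": TCP position; "orientation": TCP orientation; "contact_force": force on the tool from outside, world axes, zero at the start; "moment": the same for the moment, N m; "opening": finger opening in m.
Only numpy, scipy, OpenCV 4.12 (cv2) and the standard library are available. Lean on these libraries where they do the work, as an engineer would, in place of code of your own. Each camera call takes 0.05 s, during which the arm holds its last target. There are 200 camera calls.

## Task

Take the awl from its holder, run its point slowly along the slot of the metal pattern plate from the square heel end to the rounded toe end, down in the slot all the way and without dragging the plate out of place, then stand the awl back in its holder and let go. Then take the plate by its bar handle, lift it straight up about 15 cm clear of the board, level all the while, and finish still holding it there, level and steady; leave the other things on the table where they are.

Things in the scene. Friction and masses are not known exactly. Their poses are not given: they have to be found in the camera images.
- awl_grip (a point): scratch awl, loose, standing tip down in its holder: point on its axis in mid-handle, 100 above the tip. Dark wooden handle 24 dia from 63 to 138 above the tip, domed butt (28 dia) up to 154; brass collar 28 dia from 55 to 63; below it a steel blade 5 dia, 55 long. Round, z up its axis; about 80 g. It may lean a few degrees in its hole.
- awl_tip (a point): the awl's point, the lower end of its blade; z up along the awl.
- holder_hole (a point): mouth of the awl holder's hole, at its centre. The holder is a fixed block of pale wood 70 x 70 x 65 high, with one square hole 16 wide and 60 deep in the middle of its top; the awl's collar rests on the mouth and its blade hangs inside, the tip 55 below the mouth.
- pattern_grip (a point): metal pattern plate, loose on the board: centre of its wooden bar handle, over its centre of mass. Plate 100 wide (own x), 235 long (own y), 8 thick, 0.4 to 0.65 kg, one end square (heel, -y), the other a round tongue (toe, +y). Bar 100 long along own y, 14 wide, 14 high, centre 42 above the plate underside, 27 free space under it, on two thin posts 80 apart. z up.
- slot_heel (a point): heel end of the pattern's marking slot, at plate-top height. The slot is straight, 120 long along own y, 14 wide, cut right through the 8 thick plate, its middle line 32 to the -x side of the handle (the side nearer the robot). Axes as the pattern's.
- slot_quarter (a point): a point on the slot's middle line, a quarter of the way from heel to toe, at plate-top height.
- slot_mid (a point): middle of the slot, at plate-top height.
- slot_threequarter (a point): a point on the slot's middle line, three quarters of the way from heel to toe, at plate-top height.
- slot_toe (a point): toe end of the slot, at plate-top height.
- board: fixed white marking board with a sheet of tan shoe board on it, 260 x 320, together 12 thick; the pattern lies on it. Origin at the centre of its underside on the table.
- pot: bystander: grey screw-top jar, 68 dia x 85 high, steel cap, loose; its place and the awl holder's may be swapped. Origin at the centre of its underside.
- offcut: bystander: small plain aluminium plate with one round end, 45 x 92 x 5, no slot and no handle, lying loose on the marking board on the pattern's far side (away from the robot). Origin at its underside.
- weight: bystander: dark steel disc weight, 44 dia x 25 high, loose on the marking board's far side. Origin at the centre of its underside.
- glue: bystander: white glue bottle, 60 dia x 150 high, loose, to the right. Origin at the centre of its underside.
- stamp: bystander: upright steel setting punch, 110 high, foot 32 dia, loose, to the left. Origin at the centre of its underside.
Things that resemble listed ones, but are neither listed nor needed, are in the scene too. What is shaped like the part that bears awl_grip but turquoise is not meant.

How it is judged:
On the way, in this order (a step that is already met when the one before it is completed fails the run):
1. the awl's point is down in the slot: heel end of the slot, moving slowly, the pattern not dragged away (horizontal distance between awl_tip and slot_heel below 0.012 m and z of awl_tip in the frame of slot_heel below -0.001 m and x of awl_tip in the frame of slot_heel between -0.006 and 0.006 m and linear speed of awl below 0.08 m/s and distance of pattern_grip from where it was at the start of the episode below 0.015 m), for 0.1 s.
2. the awl's point is down in the slot: first quarter, moving slowly, the pattern not dragged away (horizontal distance between awl_tip and slot_quarter below 0.012 m and z of awl_tip in the frame of slot_quarter below -0.001 m and x of awl_tip in the frame of slot_quarter between -0.006 and 0.006 m and linear speed of awl below 0.08 m/s and distance of pattern_grip from where it was at the start of the episode below 0.015 m), for 0.1 s.
3. the awl's point is down in the slot: middle, moving slowly, the pattern not dragged away (horizontal distance between awl_tip and slot_mid below 0.012 m and z of awl_tip in the frame of slot_mid below -0.001 m and x of awl_tip in the frame of slot_mid between -0.006 and 0.006 m and linear speed of awl below 0.08 m/s and distance of pattern_grip from where it was at the start of the episode below 0.015 m), for 0.1 s.
4. the awl's point is down in the slot: third quarter, moving slowly, the pattern not dragged away (horizontal distance between awl_tip and slot_threequarter below 0.012 m and z of awl_tip in the frame of slot_threequarter below -0.001 m and x of awl_tip in the frame of slot_threequarter between -0.006 and 0.006 m and linear speed of awl below 0.08 m/s and distance of pattern_grip from where it was at the start of the episode below 0.015 m), for 0.1 s.
5. the awl's point is down in the slot: toe end of the slot, moving slowly, the pattern not dragged away (horizontal distance between awl_tip and slot_toe below 0.012 m and z of awl_tip in the frame of slot_toe below -0.001 m and x of awl_tip in the frame of slot_toe between -0.006 and 0.006 m and linear speed of awl below 0.08 m/s and distance of pattern_grip from where it was at the start of the episode below 0.015 m), for 0.1 s.
6. the awl stands in its holder again, let go, the pattern still in its place (horizontal distance between awl_tip and holder_hole below 0.012 m and z of awl_tip in the frame of holder_hole below -0.045 m and angle between awl_grip's own z axis and vertical below 0.2 rad and contact force between awl and the fingers below 0.1 N and distance of pattern_grip from where it was at the start of the episode below 0.015 m), for 0.2 s.
At the end, for the whole second after the job is handed in: Awl upright in its hole, released. Plate gripped, handle centre 134 to 300 mm above the table (underside 80 mm or more clear of the board), within 80 mm of the board's centre from above, tilt under 0.10 rad, under 20 mm/s and 0.15 rad/s, touching neither board nor awl (horizontal distance between awl_tip and holder_hole below 0.012 m and z of awl_tip in the frame of holder_hole below -0.045 m and angle between awl_grip's own z axis and vertical below 0.2 rad and contact force between awl and the fingers below 0.1 N and height (world z) of pattern_grip between 0.134 and 0.3 m and angle between pattern_grip's own z axis and vertical below 0.1 rad and horizontal distance between pattern_grip and board below 0.08 m and linear speed of pattern below 0.02 m/s and angular speed of pattern below 0.15 rad/s and contact force between pattern and the fingers above 2 N and contact force between pattern and board below 0.1 N and contact force between pattern and awl below 0.1 N); the arm keeps its last pose, push and grip.
It fails at once if the pattern plate is tipped more than 0.25 rad (angle between pattern_grip's own z axis and vertical above 0.25 rad).
It fails at once if a bystander is moved more than 30 mm (distance of any of pot, offcut, weight, glue, stamp from where it was at the start of the episode above 0.03 m).
It also fails if it takes over 72 s, if anything falls off the work surface, if the arm or the gripper's body presses on something with over 40 N, if the wrist force passes 120 N, or if a joint passes its speed limit or range.

## Working session

There is one attempt and no reset: what is moved stays moved. The work goes in short steps, Python scripts to look and compute and a tool call to move; the robot and the scene stay as the last step left them, time stands still between calls to the robot, and variables do not carry over. Pictures are saved under pics/ and viewed, about 8 in all and at most 12, crops included, and the job is handed in when it is done.

Besides the shell and the picture viewer there is one more tool, called as a command line: name --argument value ..., lists and objects as JSON in quotes. jog_arm: Moves the arm, as the interface text tells. Its arguments: {"type":"object","properties":{"gripper":{"type":"array","items":{"type":"number"}},"translation":{"type":"array","items":{"type":"array","items":{"type":"number"}}},"angular":{"type":"array","items":{"type":"array","items":{"type":"number"}}}},"required":["gripper","translation","angular"]}

```bash
mkdir -p pics; cat > h.py <<'E'
import numpy as np, cv2, pickle, sys
def cap(n, tag):
    from cell import viewer
    d=viewer.capture(n); pickle.dump(d,open(f'{tag}.pkl','wb'))
    cv2.imwrite(f'pics/{tag}.png', cv2.cvtColor(np.asarray(d['image']),cv2.COLOR_RGB2BGR)); return d
def load(tag): return pickle.load(open(f'{tag}.pkl','rb'))
def K(d):
    f=192/np.tan(np.radians(d['vfov'])/2); return np.array([[f,0,d['cx']],[0,f,d['cy']],[0,0,1.]])
def ray(d,p):
    u=cv2.undistortPoints(np.array([[p]],float),K(d),np.array(d['distortion'],float))[0,0]
    T=np.array(d['world_from_camera']); return T[:3,3],T[:3,:3]@np.array([u[0],u[1],1])
def onz(d,p,z):
    o,r=ray(d,p); return o+r*(z-o[2])/r[2]
def proj(d,P):
    T=np.linalg.inv(np.array(d['world_from_camera'])); 
    return cv2.projectPoints(np.atleast_2d(np.array(P,float)),cv2.Rodrigues(T[:3,:3])[0],T[:3,3],K(d),np.array(d['distortion'],float))[0][:,0]
def tri(d1,p1,d2,p2):
    o,r=ray(d1,p1);q,s=ray(d2,p2);r/=np.linalg.norm(r);s/=np.linalg.norm(s)
    a=np.linalg.lstsq(np.c_[r,-s],q-o,rcond=None)[0];A=o+r*a[0];B=q+s*a[1];return (A+B)/2,np.linalg.norm(A-B)
E
python3 - <<'E'
from h import *
from cell import ctrl
a=cap('side','side0');b=cap('top','top0')
print(ctrl.sense())
for d in(a,b):print(d['vfov'],np.round(d['world_from_camera'],3).tolist(),d['distortion'])
E
```

```text
{'time': 0.1, 'joint_pos': array([-1.18303212e+00,  4.23771802e-01,  1.63062403e+00, -3.37772495e-05,
        1.08857786e+00, -1.89975553e-02]), 'joint_vel': array([ 6.75865774e-05, -1.08413822e-03,  2.08236087e-04, -3.06272226e-04,
       -7.66580088e-04, -5.76178041e-04]), 'effort': array([-7.76388788e-04, -5.45614493e+01, -2.74325216e+01,  6.44658459e-02,
        1.87762961e-02, -3.67353482e-05]), 'ee_pos': array([ 0.24709692, -0.57352491,  0.21967071]), 'orientation': array([ 9.79387483e-01,  2.01989309e-01, -1.41304323e-04, -6.76074701e-04]), 'contact_force': array([0.28521061, 0.14431349, 0.41901762]), 'moment': array([ 0.0062597 , -0.02099429,  0.02404295]), 'opening': 0.08781688403099763}
48.08160479566057 [[-0.976, -0.173, 0.136, 0.415], [-0.219, 0.713, -0.666, 0.697], [0.018, -0.68, -0.733, 0.865], [0.0, 0.0, 0.0, 1.0]] [0.03118934 0.         0.         0.         0.        ]
53.47040824873643 [[-0.015, -0.976, 0.217, 0.362], [-1.0, 0.014, -0.008, 0.02], [0.005, -0.217, -0.976, 1.122], [0.0, 0.0, 0.0, 1.0]] [0.02969668 0.         0.         0.         0.        ]
```

View pics/top0.png

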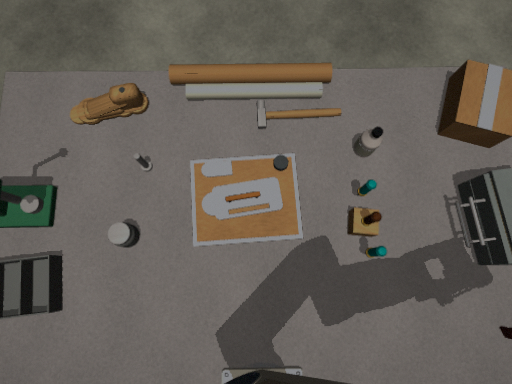

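View pics/side0.png

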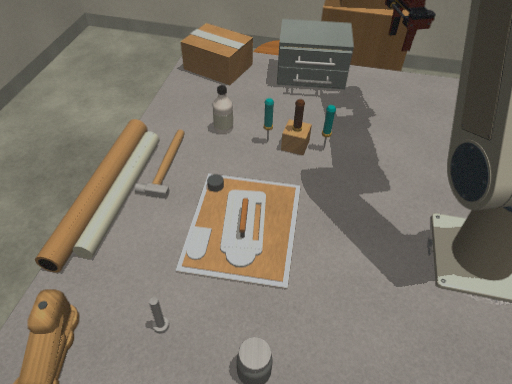

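The dark-handled awl stands in the pale block at top (372,218) / side (298,115). The turquoise look-alikes at top (368,187) and (377,252) are not meant. The plate's heel is at the right of the top view (−y) and its toe at the left. Next come enlarged crops and the measurement.

```bash
python3 - <<'E'
from h import *
a=load('side0');b=load('top0')
A=np.asarray(a['image']);B=np.asarray(b['image'])
c1=cv2.resize(B[180:270,330:400],None,fx=4,fy=4,interpolation=2)
c2=cv2.resize(A[90:160,255:345],None,fx=4,fy=4,interpolation=2)
c3=cv2.resize(B[145:250,180:310],None,fx=3,fy=3,interpolation=2)
c4=cv2.resize(A[180:275,180:300],None,fx=3,fy=3,interpolation=2)
W=np.zeros((600,790,3),np.uint8)
def put(c,x,y):
    c=c[:600-y,:790-x]; W[y:y+c.shape[0],x:x+c.shape[1]]=c
put(c1,0,0);put(c2,290,0);put(c3,290,285);put(cv2.resize(c1,None,fx=.5,fy=.5),0,365)
cv2.imwrite('pics/crop1.png',W[:,:,::-1])
# orange masks within the plate
for n,I,(x0,y0,x1,y1) in(('top',B,(180,145,310,250)),('side',A,(180,170,305,285))):
    h=cv2.cvtColor(I,cv2.COLOR_RGB2HSV)
    m=((h[...,1]<70)&(h[...,2]>110)).astype(np.uint8)
    o=((h[...,1]>90)).astype(np.uint8); s=np.zeros_like(o); s[y0:y1,x0:x1]=o[y0:y1,x0:x1]
    k,l,st,ce=cv2.connectedComponentsWithStats(s)
    for i in range(1,k):
        if st[i,4]>25:
            pts=np.argwhere(l==i)[:,::-1].astype(np.float32); print(n,st[i],ce[i].round(1),cv2.minAreaRect(pts), I[l==i].mean(0).round())
E
```

```text
top [ 194  157  105   84 4536] [247.1 203.4] ((244.86810302734375, 198.77664184570312), (77.34687042236328, 101.24227905273438), 86.00909423828125) [138. 102.  63.]
top [226 192  34  10 163] [242.4 195.9] ((242.49075317382812, 195.94810485839844), (5.203402996063232, 33.89243698120117), 79.87532806396484) [121.  77.  39.]
top [229 204  40  10 160] [248.5 208.4] ((248.4729766845703, 208.3378448486328), (3.7811758518218994, 39.94894790649414), 80.53767395019531) [136. 102.  66.]
side [ 182  179  114  102 5055] [247.8 230.5] ((238.56997680664062, 227.010009765625), (101.54053497314453, 94.04521179199219), 8.130102157592773) [173. 131.  86.]
side [239 199   9  33 178] [243.3 214.9] ((243.29693603515625, 214.97610473632812), (5.4915385246276855, 32.59870910644531), 6.709836959838867) [151. 102.  60.]
side [253 204   8  36 179] [256.4 222.2] ((256.38134765625, 221.60232543945312), (5.207953929901123, 35.19986343383789), 4.236394882202148) [172. 131.  87.]
```

View pics/crop1.png

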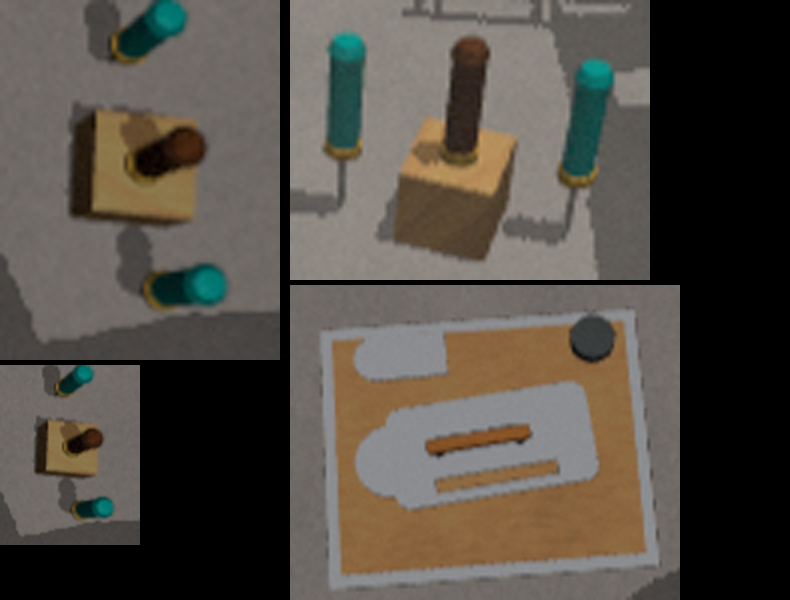

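The crop confirms it: the dark brown awl with its brass collar in the pale block is the one meant, and the turquoise pair stand free on either side in y. Now the positions.

```bash
python3 - <<'E'
from h import *
a=load('side0');b=load('top0')
def comp(d,x0,y0,x1,y1,f,mn=8):
    I=np.asarray(d['image']);h=cv2.cvtColor(I,cv2.COLOR_RGB2HSV).astype(int)
    m=np.zeros(I.shape[:2],np.uint8); m[y0:y1,x0:x1]=f(h,I.astype(int))[y0:y1,x0:x1]
    k,l,st,ce=cv2.connectedComponentsWithStats(m,connectivity=8)
    return [(st[i,4],ce[i],np.argwhere(l==i)[:,::-1].astype(np.float32)) for i in range(1,k) if st[i,4]>mn]
sat=lambda h,I:h[...,1]>90
for n,d,box in(('top',b,(222,188,275,218)),('side',a,(232,195,266,245))):
    for z in (0.054,0.016):
        for s,c,p in comp(d,*box,sat,60):
            if s>400: continue
            W=np.array([onz(d,q,z)[:2] for q in p]); cc=W.mean(0); u=np.linalg.svd(W-cc)[2][0]; u*=np.sign(u[1]); t=(W-cc)@u
            print(n,z,c.round(1),cc.round(4),'ang',np.degrees(np.arctan2(u[1],u[0])).round(1),'len',np.ptp(t).round(4),(cc+u*t.min()).round(4),(cc+u*t.max()).round(4))
# handle dark
print('awl')
dark=lambda h,I:(I.max(-1)<85)&(I[...,0]>I[...,2]*1.35)&(I[...,0]>I[...,1]*1.15)
for n,d,box in(('top',b,(352,205,392,240)),('side',a,(280,95,315,135))):
    for s,c,p in comp(d,*box,dark): print(n,s,c.round(1),p.min(0),p.max(0),cv2.fitLine(p,2,0,.01,.01).ravel().round(3))
pale=lambda h,I:(h[...,1]>80)&(I[...,0]>125)
for n,d,box in(('top',b,(345,200,392,240)),('side',a,(278,115,318,160))):
    for s,c,p in comp(d,*box,pale): print('block',n,s,c.round(1),onz(d,c,.065).round(4),cv2.minAreaRect(p))
teal=lambda h,I:(I[...,2]>I[...,0]*1.8)
for n,d,box in(('top',b,(345,170,395,270)),('side',a,(255,90,345,140))):
    for s,c,p in comp(d,*box,teal): print('teal',n,s,c.round(1),onz(d,c,.1).round(3))
E
```

```text
top 0.054 [242.4 195.9] [0.5712 0.0486] ang 98.7 len 0.0965 [0.5785 0.0007] [0.564  0.0961]
top 0.054 [248.5 208.4] [0.5351 0.0317] ang 98.8 len 0.1131 [ 0.5437 -0.0242] [0.5265 0.0876]
top 0.054 [260.8 215.2] [ 0.5151 -0.0028] ang 94.1 len 0.1055 [ 0.5179 -0.0409] [0.5103 0.0644]
top 0.016 [242.4 195.9] [0.5786 0.0496] ang 98.7 len 0.0999 [0.5862 0.    ] [0.5711 0.0988]
top 0.016 [248.5 208.4] [0.5412 0.0322] ang 98.8 len 0.1171 [ 0.5501 -0.0258] [0.5323 0.09  ]
top 0.016 [260.8 215.2] [ 0.5206 -0.0036] ang 94.1 len 0.1093 [ 0.5234 -0.043 ] [0.5156 0.066 ]
side 0.054 [243.3 214.9] [0.5725 0.0497] ang 98.7 len 0.1016 [ 0.5803 -0.0015] [0.5649 0.0989]
side 0.054 [256.4 222.2] [0.5367 0.0641] ang 98.6 len 0.1077 [0.5452 0.0078] [0.529  0.1143]
side 0.054 [264.4 229.5] [0.5136 0.0809] ang 100.2 len 0.115 [0.5264 0.0098] [0.506 0.123]
side 0.016 [243.3 214.9] [0.5799 0.0193] ang 98.7 len 0.1063 [ 0.5881 -0.0342] [0.572  0.0709]
side 0.016 [256.4 222.2] [0.5424 0.0344] ang 98.6 len 0.1128 [ 0.5513 -0.0245] [0.5344 0.087 ]
side 0.016 [264.4 229.5] [0.5182 0.0521] ang 100.2 len 0.1204 [ 0.5
[... 213 characters left out ...]
ide 203 [298.6 114.3] [293. 100.] [304. 128.] [ 1.16000e-01 -9.93000e-01  2.98586e+02  1.14286e+02]
block top 326 [363.5 224. ] [ 0.4848 -0.2869  0.065 ] ((365.9962158203125, 220.5867919921875), (25.063278198242188, 24.45516014099121), 2.4895527362823486)
block top 21 [372.2 210.1] [ 0.5234 -0.3143  0.065 ] ((373.5, 210.5), (9.0, 3.0), 0.0)
block side 267 [297.6 129.7] [ 0.4923 -0.2894  0.065 ] ((296.82354736328125, 128.7058868408203), (25.70877456665039, 16.00735092163086), 14.03624439239502)
teal top 138 [367.9 186.5] [ 0.584 -0.297  0.1  ]
teal top 142 [377.6 251.1] [ 0.409 -0.308  0.1  ]
teal side 186 [268.5 111.2] [ 0.584 -0.309  0.1  ]
teal side 212 [329.2 118.4] [ 0.409 -0.318  0.1  ]
```

The turquoise pair are spaced ±90 mm in x, so the jaws will open about along y at the awl. Next I check the awl's axis and lean against both views.

```bash
python3 - <<'E'
from h import *
a=load('side0');b=load('top0')
print('mouth',onz(b,(366,220.6),.065).round(4))
dark=lambda I:(I.max(-1)<95)&(I[...,0]>I[...,2]*1.3)&(I[...,0]>I[...,1]*1.12)
planes=[]
for n,d,(x0,y0,x1,y1) in(('top',b,(361,207,385,228)),('side',a,(288,94,310,132))):
    I=np.asarray(d['image']).astype(int);m=np.zeros(I.shape[:2],np.uint8);m[y0:y1,x0:x1]=dark(I)[y0:y1,x0:x1]
    k,l,st,ce=cv2.connectedComponentsWithStats(m);i=1+st[1:,4].argmax();p=np.argwhere(l==i)[:,::-1].astype(np.float32)
    vx,vy,x,y=cv2.fitLine(p,2,0,.01,.01).ravel();print(n,st[i],ce[i])
    o,r1=ray(d,(x+8*vx,y+8*vy));_,r2=ray(d,(x-8*vx,y-8*vy));N=np.cross(r1,r2);N/=np.linalg.norm(N);planes.append((N,N@o))
N=np.array([p[0] for p in planes]);c=np.array([p[1] for p in planes])
for z in(.065,.11,.115,.16):print(z,np.linalg.solve(N[:,:2],c-N[:,2]*z).round(4))
M=onz(b,(366,220.6),.065)[:2]
for z in(.065,.073,.148,.164):print(z,proj(b,[[*M,z]]).round(1),proj(a,[[*M,z]]).round(1))
E
```

```text
mouth [ 0.4943 -0.2946  0.065 ]
top [361 212  21  13 180] [371.32777778 218.02222222]
side [292 100  13  31 238] [298.38235294 114.58403361]
0.065 [ 0.4962 -0.295 ]
0.11 [ 0.4957 -0.2969]
0.115 [ 0.4956 -0.2971]
0.16 [ 0.4952 -0.299 ]
0.065 [[366.  220.6]] [[297.2 128.5]]
0.073 [[366.8 220.2]] [[297.4 126.3]]
0.148 [[375.3 216.4]] [[299.9 105. ]]
0.164 [[377.3 215.6]] [[300.5 100.2]]
```

jog_arm --gripper '[0.06, 0.06, 0.06, 0.06, 0.06]' --translation '[[0.025, 0.0275, 0], [0.05, 0.055, 0], [0.075, 0.0825, 0], [0.1, 0.11, 0], [0.125, 0.138, 0]]' --angular '[[0, 0, -3], [0, 0, -6], [0, 0, -9], [0, 0, -12], [0, 0, -14.6]]'

```text
time: 0.52
ee_pos: [0.3729, -0.4345, 0.22]
orientation: [0.997, 0.074, -0.0, -0.0]
contact_force: [-0.4, -0.2, -0.7]
opening: 0.0609
```

jog_arm --gripper '[0.06, 0.06, 0.06, 0.06, 0.06]' --translation '[[0.025, 0.0275, 0], [0.05, 0.055, 0], [0.075, 0.0825, 0], [0.1, 0.11, 0], [0.124, 0.1385, 0]]' --angular '[[0, 0, 0], [0, 0, 0], [0, 0, 0], [0, 0, 0], [0, 0, 0]]'

```text
time: 0.93
ee_pos: [0.4972, -0.2959, 0.2201]
orientation: [0.997, 0.076, -0.0, -0.0]
contact_force: [1.5, -0.6, -0.4]
opening: 0.0597
```

```bash
python3 - <<'E'
from h import *
from cell import ctrl
d=cap('wrist','w1');s=ctrl.sense()
print(s['time'],s['ee_pos'],s['orientation'],s['opening']);print(np.round(d['world_from_camera'],3).tolist(),d['vfov'])
for z in(.065,.115,.164):print(proj(d,[[.4956,-.297,z]]))
E
```

```text
0.9833 [ 0.50077653 -0.29160742  0.22023883] [ 9.97017169e-01  7.71674062e-02  9.82787964e-04 -9.95573491e-04] 0.0604420236694451
[[0.152, -0.941, -0.302, 0.581], [-0.988, -0.144, -0.047, -0.282], [0.0, 0.306, -0.952, 0.383], [0.0, 0.0, 0.0, 1.0]] 60.53658154378635
[[257.09182074 171.01352105]]
[[257.43543219 186.29513948]]
[[257.9075164  207.26940711]]
```

View pics/w1.png

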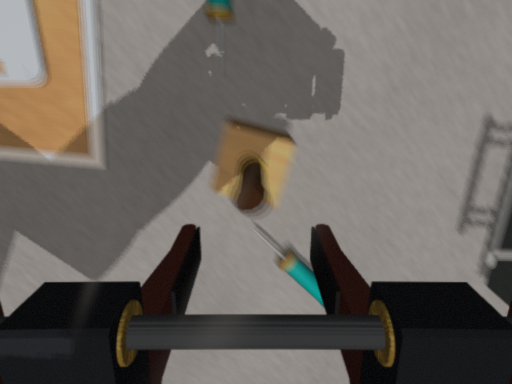

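The wrist view (motion-blurred) shows the dark awl at (253,190), close to the predicted (257,187), with a turquoise one beyond it at (300,270). I let the arm settle and refine.

jog_arm --gripper '[0.06, 0.06, 0.06]' --translation '[[0, 0, 0], [0, 0, 0], [0, 0, 0]]' --angular '[[0, 0, 0], [0, 0, 0], [0, 0, 0]]'

```text
time: 1.23
ee_pos: [0.4956, -0.298, 0.2201]
orientation: [0.997, 0.076, -0.0, -0.0]
contact_force: [-0.3, 0.3, 0.3]
opening: 0.0601
```

```bash
cat >> h.py <<'E'
def axisplane(d,box,pad=1.12):
    x0,y0,x1,y1=box;I=np.asarray(d['image']).astype(int);m=np.zeros(I.shape[:2],np.uint8)
    m[y0:y1,x0:x1]=((I.max(-1)<95)&(I[...,0]>I[...,2]*1.3)&(I[...,0]>I[...,1]*pad))[y0:y1,x0:x1]
    k,l,st,ce=cv2.connectedComponentsWithStats(m);i=1+st[1:,4].argmax();p=np.argwhere(l==i)[:,::-1].astype(np.float32)
    print(st[i],ce[i].round(1));return p
E
python3 - <<'E'
from h import *
from cell import ctrl
d=cap('wrist','w2');s=ctrl.sense();print(s['ee_pos'],s['orientation'])
p=axisplane(d,(225,140,285,230))
for z in(.065,.075,.16):print(proj(d,[[.4956,-.297,z]]))
q=p[p[:,1]>p[:,1].max()-12].mean(0);print(q,onz(d,q,.158))
c=proj(d,[[*s['ee_pos'][:2],.115]]);print('tcp',c)
E
```

```text
[ 0.49543325 -0.29838532  0.22020261] [ 9.97164884e-01  7.52470954e-02 -2.60452526e-04 -3.48650105e-05]
[ 235  161   36   56 1489] [252.9 190.1]
[[255.23154291 169.05929528]]
[[255.23681364 171.70438408]]
[[255.29861497 202.70747005]]
[252.8277  209.49324] [ 0.4893045 -0.296124   0.158    ]
tcp [[256.83242801 184.48986357]]
```

jog_arm --gripper '[0.06, 0.06, 0.06, 0.06, 0.06]' --translation '[[0, 0, -0.025], [0, 0, -0.055], [0, 0, -0.085], [0, 0.001, -0.105], [0, 0.001, -0.105]]' --angular '[[0, 0, 0], [0, 0, 0], [0, 0, 0], [0, 0, 0], [0, 0, 0]]'

```text
time: 1.7
ee_pos: [0.4927, -0.296, 0.1113]
orientation: [0.997, 0.075, -0.003, -0.002]
contact_force: [-0.0, 0.3, -0.9]
opening: 0.06
```

jog_arm --gripper '[0.03, 0.02, 0.015, 0.015, 0.015]' --translation '[[0, 0, 0], [0, 0, 0], [0, 0, 0], [0, 0, 0], [0, 0, 0]]' --angular '[[0, 0, 0], [0, 0, 0], [0, 0, 0], [0, 0, 0], [0, 0, 0]]'

```text
time: 2.12
ee_pos: [0.4969, -0.297, 0.1167]
orientation: [0.997, 0.076, 0.001, 0.001]
contact_force: [0.1, -0.2, 0.3]
opening: 0.0299
```

jog_arm --gripper '[0.01, 0.01, 0.01, 0.01, 0.01]' --translation '[[0, 0, 0], [0, 0, 0], [0, 0, 0], [0, 0, 0], [0, 0, 0]]' --angular '[[0, 0, 0], [0, 0, 0], [0, 0, 0], [0, 0, 0], [0, 0, 0]]'

```text
time: 2.53
ee_pos: [0.4971, -0.2968, 0.1164]
orientation: [0.997, 0.076, 0.001, 0.001]
contact_force: [-0.5, 1.0, 5.0]
opening: 0.0252
```

jog_arm --gripper '[0.01, 0.01, 0.01, 0.01, 0.01]' --translation '[[0, 0, 0], [0, 0, 0.008], [0, 0, 0.02], [0, 0, 0.035], [0, 0, 0.05]]' --angular '[[0, 0, 0], [0, 0, 0], [0, 0, 0], [0, 0, 0], [0, 0, 0]]'

```text
time: 2.95
ee_pos: [0.4961, -0.2963, 0.1665]
orientation: [0.997, 0.076, -0.0, -0.0]
contact_force: [0.1, 0.1, -0.7]
opening: 0.0256
```

jog_arm --gripper '[0.01, 0.01, 0.01, 0.01, 0.01]' --translation '[[0, 0, 0.015], [0, 0, 0.03], [0, 0, 0.045], [0, 0, 0.05], [0, 0, 0.05]]' --angular '[[0, 0, 0], [0, 0, 0], [0, 0, 0], [0, 0, 0], [0, 0, 0]]'

```text
time: 3.37
ee_pos: [0.4971, -0.2969, 0.2174]
orientation: [0.997, 0.076, 0.001, 0.001]
contact_force: [1.0, 0.0, -1.1]
opening: 0.0252
```

```bash
python3 - <<'E'
from h import *
from cell import ctrl
s=ctrl.sense();print(s['ee_pos'],s['orientation'],s['opening'],s['contact_force'])
e=s['ee_pos']
ims=[]
for n in('side','top','wrist'):
    d=cap(n,n+'2');q=proj(d,[e-[0,0,.105],e-[0,0,.05],e]);print(n,q.round(1).tolist())
    c=q[1].astype(int);c=np.clip(c,[40,40],[470,340]);w=40 if n!='wrist' else 100
    I=np.asarray(d['image'])[max(0,c[1]-w):c[1]+w,max(0,c[0]-w):c[0]+w];ims.append(cv2.resize(I,(260,260),interpolation=2));print(c-w)
cv2.imwrite('pics/crop2.png',np.hstack(ims)[:,:,::-1])
E
```

```text
[ 0.49711052 -0.296922    0.21742903] [9.97111546e-01 7.59325125e-02 1.35388712e-03 9.92563812e-04] 0.025214168323421732 [ 1.04310401  0.02343054 -1.06227795]
side [[297.8, 114.7], [299.7, 98.5], [301.5, 82.8]]
[259  58]
top [[371.9, 217.2], [378.6, 214.2], [385.3, 211.2]]
[338 174]
wrist [[257.4, 184.1], [257.9, 208.0], [258.7, 242.0]]
[157 108]
```

View pics/crop2.png

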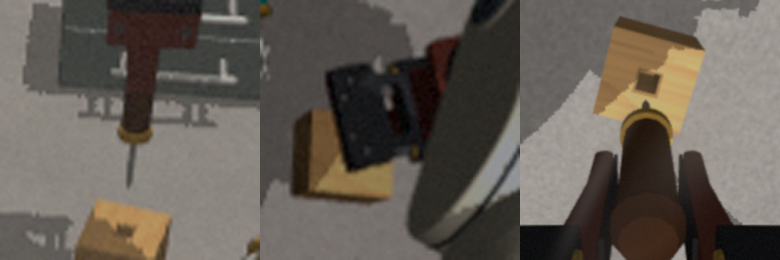

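The awl is held: tip at about side (298.4,115.5) and wrist (254,186), and the hole now shows in the wrist view at about (255.5,171). I compute the tip offset and the hole position.

```bash
python3 - <<'E'
from h import *
s=load('side2');w=load('wrist2');e=np.array([.4971,-.2969,.2174])
I=np.asarray(w['image']);g=I[160:200,240:272].max(-1)
print('\n'.join(' '.join('%3d'%v for v in r) for r in g))
print('tip tri',tri(s,(298.4,115.5),w,(254,186)))
for z in(.108,.112,.116):print(z,(onz(w,(254,186),z)-e).round(4))
print('hole',onz(w,(255.5,171),.065))
E
```

```text
149 149 149 150 149 148 148 139 126 125 130 135 138 139 144 144 145 147 148 147 146 147 153 166 179 195 198 198 198 198 199 197
145 147 147 148 148 148 146 136 118 114 117 120 124 129 133 136 147 157 162 167 166 161 167 191 196 197 198 198 198 199 198 198
144 144 145 146 146 146 142 130 115 116 119 119 123 129 131 139 152 171 177 183 184 178 178 196 197 197 197 198 198 198 199 198
144 142 143 143 144 143 138 123 108 105 112 116 121 129 139 147 154 160 166 170 175 179 182 189 191 195 197 196 199 198 197 199
143 144 143 144 143 142 133 114 100  83  88  95 103 113 120 128 134 140 147 150 148 150 156 167 175 184 188 193 198 198 198 198
146 145 146 144 144 142 131 112  96  78  77  77  79  84  91 101 109 117 121 120 106  94 108 128 146 163 174 187 197 199 198 197
148 147 147 147 146 140 128 110  92  78  76  79  77  78  78  79  81  85  92  94  82  68  70  79 108 146 165 188 197 198 199 197
149 148 147 147 146 141 124 109  90  77  77  77  77  78  77  77  77  77  78  74  67  65  66  72 111 149 162 191 198 198 198 198
148 147 149 148 147 138 125 112  86  78  76  76  76  77  78  76  76  77  76 
[... 3550 characters left out ...]
9 131 133 134 133 132 133 130 130 125 123 114 105  98  81  70  74  96 140 178 194 197
 87  83  93 107 120 131 135 132 131 129 129 130 129 129 127 130 131 130 131 129 127 129 127 124 109  95  80  75  95 140 179 196
 85  99 116 128 130 135 135 133 131 125 117 113 109 103  98 107 110 113 119 122 128 129 130 131 129 123 107  85  75  97 148 190
105 119 131 131 131 130 128 118 112  98  83  70  57  49  48  52  59  70  86  94 105 112 121 128 130 131 126 112  89  82 121 176
tip tri (array([ 0.4949821 , -0.29434246,  0.11200002]), np.float64(0.0002199695832504434))
0.108 [-0.0035  0.0023 -0.1094]
0.112 [-0.0022  0.0025 -0.1054]
0.116 [-0.001   0.0027 -0.1014]
hole [ 0.49554579 -0.29563175  0.065     ]
```

jog_arm --gripper '[0.01, 0.01, 0.01, 0.01, 0.01]' --translation '[[0.004, 0.02, 0], [0.012, 0.058, 0], [0.02, 0.097, 0], [0.028, 0.136, 0], [0.035, 0.173, 0]]' --angular '[[0, 0, 0], [0, 0, 0], [0, 0, 0], [0, 0, 0], [0, 0, 0]]'

```text
time: 3.93
ee_pos: [0.5307, -0.1216, 0.2143]
orientation: [0.997, 0.076, -0.001, -0.0]
contact_force: [0.0, -0.9, -1.3]
opening: 0.0253
```

jog_arm --gripper '[0.01, 0.01, 0.01, 0.01, 0.01]' --translation '[[0.008, 0.038, 0], [0.015, 0.07, 0], [0.018, 0.088, 0], [0.0195, 0.098, -0.01], [0.0195, 0.099, -0.025]]' --angular '[[0, 0, 0], [0, 0, 0], [0, 0, 0], [0, 0, 0], [0, 0, 0]]'

```text
time: 4.35
ee_pos: [0.5515, -0.0227, 0.19]
orientation: [0.997, 0.077, 0.001, 0.0]
contact_force: [0.6, 0.1, -0.6]
opening: 0.0255
```

jog_arm --gripper '[0.01, 0.01, 0.01, 0.01, 0.01]' --translation '[[0, 0, -0.015], [0, 0, -0.035], [0, 0, -0.045], [0, 0, -0.045], [0, 0, -0.045]]' --angular '[[0, 0, 0], [0, 0, 0], [0, 0, 0], [0, 0, 0], [0, 0, 0]]'

```text
time: 4.77
ee_pos: [0.5501, -0.0249, 0.1444]
orientation: [0.997, 0.076, -0.001, -0.0]
contact_force: [0.2, -0.6, -0.1]
opening: 0.0256
```

```bash
python3 - <<'E'
from h import *
from cell import ctrl
s=ctrl.sense();e=s['ee_pos'];print(e,s['orientation'],s['opening'])
d=cap('wrist','w3');cap('side','s3');print('tip pred',proj(d,[e+[-.001,.003,-.105]]),proj(load('s3'),[e+[-.001,.003,-.105]]))
I=np.asarray(d['image']);cv2.imwrite('pics/w3c.png',cv2.resize(I[60:260,130:380],None,fx=3,fy=3,interpolation=2)[:,:,::-1])
E
```

```text
[ 0.55011971 -0.02489132  0.14440186] [ 9.97136815e-01  7.56096920e-02 -1.15227394e-03 -1.34300422e-04] 0.025572790564905048
tip pred [[252.82055541 184.74093762]] [[258.77982622 198.99441378]]
```

View pics/w3c.png

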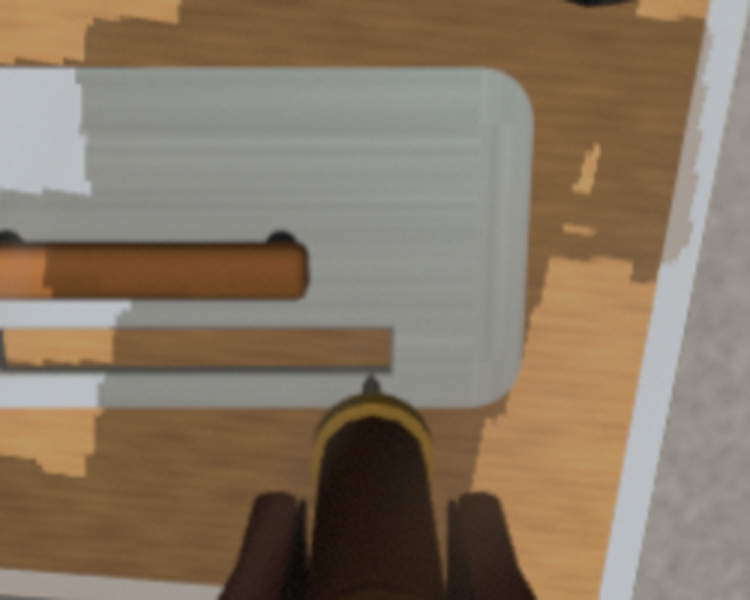

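The wrist crop shows the whole slot: edges at crop rows 328 and 372, heel end at column 393, tip at (371,378). The slot runs level in the image, so the tool is aligned with it. Converting these to offsets:

```bash
python3 - <<'E'
from h import *
d=load('w3');e=np.array([.55012,-.02489,.1444])
c=lambda x,y:(x/3+130-1/3,y/3+60-1/3)
I=np.asarray(d['image'])
r=176;print(I[r,115:145].max(-1))
print(I[162:192,225].tolist()); print(I[162:192,250].max(-1).tolist())
tip=onz(d,c(371,376),.0394);print('tip',tip,tip-e)
E=onz(d,c(393,350),.02);print('heel',E)
for x in(60,200,350):print(onz(d,c(x,350),.02).round(4),(onz(d,c(x,328),.02)-onz(d,c(x,372),.02)).round(4))
E
```

```text
[192 193 193 192 192 190 192 190 190 189 188 184 162 124  90  82 125 172
 183 185 185 184 185 185 184 185 185 185 185 185]
[[138, 139, 134], [141, 141, 136], [143, 143, 138], [144, 144, 138], [141, 142, 136], [138, 139, 133], [128, 126, 120], [115, 103, 89], [120, 92, 64], [122, 91, 59], [122, 91, 59], [121, 90, 58], [121, 89, 57], [122, 92, 59], [124, 93, 60], [119, 89, 58], [114, 85, 53], [115, 86, 55], [121, 91, 60], [110, 86, 61], [86, 77, 66], [81, 80, 77], [104, 104, 100], [127, 127, 122], [137, 137, 133], [140, 141, 136], [140, 141, 136], [140, 140, 135], [140, 140, 136], [140, 141, 136]]
[140, 142, 143, 144, 141, 138, 129, 117, 122, 119, 118, 120, 121, 118, 114, 113, 116, 121, 119, 108, 88, 84, 104, 126, 134, 129, 121, 117, 108, 84]
tip [ 0.54895528 -0.02235981  0.0394    ] [-0.00116472  0.00253019 -0.105     ]
heel [ 0.55200318 -0.02854563  0.02      ]
[0.5368 0.071  0.02  ] [0.0139 0.0007 0.    ]
[0.5432 0.0293 0.02  ] [0.0138 0.0013 0.    ]
[ 0.55   -0.0157  0.02  ] [0.0137 0.002  0.    ]
```

jog_arm --gripper '[0.01, 0.01, 0.01, 0.01, 0.01]' --translation '[[0.001, 0, 0], [0.002, -0.001, 0], [0.002, -0.001, 0], [0.002, -0.001, -0.004], [0.002, -0.001, -0.009]]' --angular '[[0, 0, 0], [0, 0, 0], [0, 0, 0], [0, 0, 0], [0, 0, 0]]'

```text
time: 5.28
ee_pos: [0.5532, -0.0255, 0.1367]
orientation: [0.997, 0.076, 0.001, 0.0]
contact_force: [-0.5, 0.9, -0.8]
opening: 0.0255
```

jog_arm --gripper '[0.01, 0.01, 0.01, 0.01, 0.01]' --translation '[[0, 0, -0.004], [0, 0, -0.008], [0, 0, -0.012], [0, 0, -0.0145], [0, 0, -0.0145]]' --angular '[[0, 0, 0], [0, 0, 0], [0, 0, 0], [0, 0, 0], [0, 0, 0]]'

```text
time: 5.7
ee_pos: [0.5523, -0.0254, 0.121]
orientation: [0.997, 0.076, -0.001, -0.0]
contact_force: [-0.2, -0.2, -1.8]
opening: 0.0252
```

jog_arm --gripper '[0.01, 0.01, 0.01]' --translation '[[0, 0, 0], [0, 0, 0], [0, 0, 0]]' --angular '[[0, 0, 0], [0, 0, 0], [0, 0, 0]]'

```text
time: 5.95
ee_pos: [0.553, -0.0255, 0.122]
orientation: [0.997, 0.076, 0.0, 0.0]
contact_force: [0.4, -0.5, -0.4]
opening: 0.0256
```

```bash
python3 - <<'E'
from h import *
from cell import ctrl
s=ctrl.sense();e=s['ee_pos'];print(e,s['orientation'],s['opening'],s['contact_force'])
d=cap('wrist','w4');print('tip pred',proj(d,[e+[-.0012,.0025,-.1055]]))
I=np.asarray(d['image']);cv2.imwrite('pics/w4c.png',cv2.resize(I[110:220,120:320],None,fx=4,fy=4,interpolation=2)[:,:,::-1])
E
```

```text
[ 0.55298783 -0.02547601  0.1220466 ] [9.97115684e-01 7.58965211e-02 1.77880959e-04 9.09280256e-06] 0.025569525681579837 [ 0.41020702 -0.47305348 -0.38148616]
tip pred [[253.31623827 185.18655623]]
```

View pics/w4c.png

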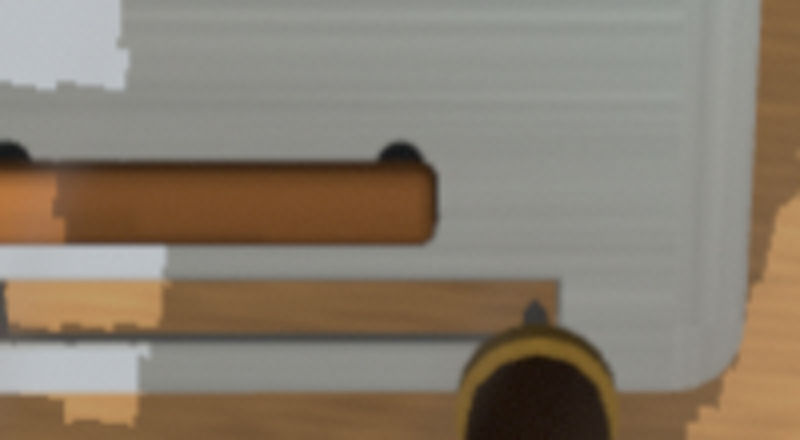

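```bash
python3 - <<'E'
from h import *
d=load('w4');c=lambda x,y:(x/4+120-3/8,y/4+110-3/8)
for z in(.0145,.0165,.0185):print('tip',z,onz(d,c(535,301),z))
A=onz(d,c(50,310.5),.02);B=onz(d,c(535,310.5),.02);H=onz(d,c(559,310),.02);print(A,B,H, onz(d,c(535,280),.02)-onz(d,c(535,341),.02))
I=np.asarray(d['image']);print(I[176:200,253].max(-1),I[176:200,215].max(-1))
E
```

```text
tip 0.0145 [ 0.55143132 -0.02307158  0.0145    ]
tip 0.0165 [ 0.55205791 -0.02298579  0.0165    ]
tip 0.0185 [ 0.5526845 -0.0229     0.0185   ]
[0.53556564 0.07806083 0.02      ] [ 0.55106543 -0.02315253  0.02      ] [ 0.55194617 -0.02816612  0.02      ] [0.01344523 0.00203944 0.        ]
[143 142 136 124 119 122 118 118 108  82  64  59  59  58  61  62  63  67
  94 125 126 120  97  44] [142 140 134 124 120 125 125 123 122 123 123 122 118 117 120 123 115  90
  74  96 124 134 139 142]
```

jog_arm --gripper '[0.01, 0.01, 0.01, 0.01, 0.01]' --translation '[[-0.001, 0.002, 0], [-0.0018, 0.006, 0], [-0.0025, 0.01, 0], [-0.003, 0.014, 0], [-0.0035, 0.0178, 0]]' --angular '[[0, 0, 0], [0, 0, 0], [0, 0, 0], [0, 0, 0], [0, 0, 0]]'

```text
time: 6.42
ee_pos: [0.5492, -0.0071, 0.1219]
orientation: [0.997, 0.076, 0.0, -0.0]
contact_force: [0.3, -0.5, -1.1]
opening: 0.0256
```

jog_arm --gripper '[0.01, 0.01, 0.01, 0.01, 0.01]' --translation '[[-0.0006, 0.004, 0], [-0.0012, 0.008, 0], [-0.0018, 0.012, 0], [-0.0024, 0.016, 0], [-0.003, 0.0198, 0]]' --angular '[[0, 0, 0], [0, 0, 0], [0, 0, 0], [0, 0, 0], [0, 0, 0]]'

```text
time: 6.83
ee_pos: [0.5463, 0.0126, 0.1219]
orientation: [0.997, 0.076, 0.0, -0.0]
contact_force: [-0.8, 0.4, -0.2]
opening: 0.0253
```

jog_arm --gripper '[0.01, 0.01, 0.01, 0.01, 0.01]' --translation '[[-0.0006, 0.004, 0], [-0.0012, 0.008, 0], [-0.0018, 0.012, 0], [-0.0024, 0.016, 0], [-0.003, 0.0198, 0]]' --angular '[[0, 0, 0], [0, 0, 0], [0, 0, 0], [0, 0, 0], [0, 0, 0]]'

```text
time: 7.25
ee_pos: [0.5432, 0.0323, 0.1219]
orientation: [0.997, 0.076, -0.0, -0.0]
contact_force: [0.1, -0.3, -1.4]
opening: 0.0258
```

```bash
python3 - <<'E'
from h import *
from cell import ctrl
s=ctrl.sense();e=s['ee_pos'];print(e,s['opening'],s['contact_force'])
d=cap('wrist','w5')
p=proj(d,[e+[-.0012,.0025,-.1055]])[0];print('tip pred',p)
I=np.asarray(d['image']).max(-1);c=int(p[0])
print(I[160:200,c]);print(I[160:200,c-25]);print(I[160:200,c+25])
for x,y in((p[0],184),):print(onz(d,(x,y),.0165))
t=((e[:2]+[-.0012,.0025])-[.552,-.0285]);u=np.array([-.1513,.9885]);print('along',t@u,'across',t@[.9885,.1513])
E
```

```text
[0.54323659 0.03233796 0.12187692] 0.02580833733717234 [ 0.1198213  -0.25858736 -1.41750768]
tip pred [253.32981036 185.15700417]
[118 117 116 114 114 111 109 102  92  90 109 131 134 136 138 137 136 131
 121 120 124 124 124 123 111  81  61  56  56  58  58  61  63  66  93 119
 121 117  94  44]
[116 114 110 108 106 103 102  99  90  87 110 133 136 137 139 139 135 131
 120 117 124 123 120 118 118 121 119 116 117 118 119 110  86  73  94 120
 132 136 137 137]
[118 115 116 113 112 111 111 106  97  93 111 132 137 139 140 137 135 131
 119 116 123 123 122 121 121 121 119 115 115 117 119 111  90  75  94 119
 129 135 134 135]
[0.54310281 0.03499905 0.0165    ]
along 0.0641170404061204 across -0.00026579587180608315
```

jog_arm --gripper '[0.01, 0.01, 0.01, 0.01, 0.01]' --translation '[[-0.0006, 0.004, 0], [-0.0012, 0.008, 0], [-0.0018, 0.012, 0], [-0.0024, 0.016, 0], [-0.003, 0.0198, 0]]' --angular '[[0, 0, 0], [0, 0, 0], [0, 0, 0], [0, 0, 0], [0, 0, 0]]'

```text
time: 7.72
ee_pos: [0.5403, 0.0522, 0.1219]
orientation: [0.997, 0.076, 0.0, -0.0]
contact_force: [-0.7, -0.4, -0.4]
opening: 0.0255
```

jog_arm --gripper '[0.01, 0.01, 0.01, 0.01, 0.01]' --translation '[[-0.0006, 0.004, 0], [-0.0012, 0.008, 0], [-0.0018, 0.012, 0], [-0.0024, 0.016, 0], [-0.003, 0.0198, 0]]' --angular '[[0, 0, 0], [0, 0, 0], [0, 0, 0], [0, 0, 0], [0, 0, 0]]'

```text
time: 8.13
ee_pos: [0.5372, 0.0719, 0.1219]
orientation: [0.997, 0.076, -0.0, -0.0]
contact_force: [0.0, 0.6, -0.5]
opening: 0.0255
```

jog_arm --gripper '[0.01, 0.01, 0.01, 0.01, 0.01]' --translation '[[-0.0006, 0.004, 0], [-0.0011, 0.007, 0], [-0.0015, 0.0098, 0], [-0.0015, 0.0098, 0], [-0.0015, 0.0098, 0]]' --angular '[[0, 0, 0], [0, 0, 0], [0, 0, 0], [0, 0, 0], [0, 0, 0]]'

```text
time: 8.55
ee_pos: [0.5358, 0.0814, 0.1219]
orientation: [0.997, 0.076, 0.0, 0.0]
contact_force: [0.4, 0.2, -1.2]
opening: 0.0256
```

```bash
python3 - <<'E'
from h import *
from cell import ctrl
s=ctrl.sense();e=s['ee_pos'];print(e,s['opening'],s['contact_force'])
d=cap('wrist','w6');t=((e[:2]+[-.0012,.0025])-[.552,-.0285]);u=np.array([-.1513,.9885]);print('along',t@u,'across',t@[.9885,.1513])
I=np.asarray(d['image']).max(-1);print(I[172:200,253]);print(I[172:200,285]);print(I[183,225:255]);print(proj(d,[[.5339,.0901,.02]]))
E
```

```text
[0.53580208 0.08143516 0.12188327] 0.02558734298144212 [ 0.411853    0.21079943 -1.21168312]
along 0.11377446588895936 across -0.00018640412825703112
[137 138 138 139 137 134 122 117 122 124 123 123 110  81  61  55  55  56
  59  61  64  65  92 120 123 116  93  43]
[137 138 138 138 136 131 120 115 123 122 119 116 119 119 119 117 116 117
 119 109  89  75  90 113 125 135 136 137]
[141 140 142 141 140 141 140 141 141 141 141 140 140 140 139 141 140 139
 135 124 107 112 121 123 122 124 123 123 123 123]
[[246.0085367  186.16321236]]
```

Toe end reached 6 mm from the end, centred, plate unmoved. Now I lift and return to the holder.

jog_arm --gripper '[0.01, 0.01, 0.01, 0.01, 0.01]' --translation '[[0, 0, 0.008], [0, 0, 0.025], [0, 0, 0.05], [0, 0, 0.075], [0, 0, 0.095]]' --angular '[[0, 0, 0], [0, 0, 0], [0, 0, 0], [0, 0, 0], [0, 0, 0]]'

```text
time: 9.02
ee_pos: [0.5362, 0.0812, 0.2191]
orientation: [0.997, 0.076, 0.001, -0.0]
contact_force: [-0.2, 0.3, -0.3]
opening: 0.0254
```

jog_arm --gripper '[0.01, 0.01, 0.01, 0.01, 0.01]' --translation '[[-0.002, -0.02, 0], [-0.006, -0.058, 0], [-0.01, -0.097, 0], [-0.014, -0.136, 0], [-0.018, -0.175, 0]]' --angular '[[0, 0, 0], [0, 0, 0], [0, 0, 0], [0, 0, 0], [0, 0, 0]]'

```text
time: 9.43
ee_pos: [0.5174, -0.0953, 0.2177]
orientation: [0.997, 0.076, 0.0, 0.0]
contact_force: [0.1, -0.7, -1.7]
opening: 0.0255
```

jog_arm --gripper '[0.01, 0.01, 0.01, 0.01, 0.01]' --translation '[[-0.004, -0.039, 0], [-0.008, -0.078, 0], [-0.012, -0.117, 0], [-0.016, -0.155, 0], [-0.019, -0.185, 0]]' --angular '[[0, 0, 0], [0, 0, 0], [0, 0, 0], [0, 0, 0], [0, 0, 0]]'

```text
time: 9.85
ee_pos: [0.4981, -0.2817, 0.2177]
orientation: [0.997, 0.075, 0.0, 0.0]
contact_force: [0.4, 0.7, -1.4]
opening: 0.0253
```

jog_arm --gripper '[0.01, 0.01, 0.01, 0.01, 0.01]' --translation '[[-0.001, -0.012, 0], [-0.0022, -0.0186, 0], [-0.0022, -0.0186, 0], [-0.0022, -0.0186, 0], [-0.0022, -0.0186, 0]]' --angular '[[0, 0, 0], [0, 0, 0], [0, 0, 0], [0, 0, 0], [0, 0, 0]]'

```text
time: 10.27
ee_pos: [0.4967, -0.2958, 0.2169]
orientation: [0.997, 0.077, -0.0, -0.0]
contact_force: [-0.1, -0.4, -1.3]
opening: 0.0255
```

```bash
python3 - <<'E'
from h import *
from cell import ctrl
s=ctrl.sense();e=s['ee_pos'];print(e,s['orientation'],s['opening'],s['contact_force'])
d=cap('wrist','w7')
print('tip pred',proj(d,[e+[-.0012,.0025,-.1055]]))
I=np.asarray(d['image'])[150:210,225:285];cv2.imwrite('pics/w7c.png',cv2.resize(I,None,fx=9,fy=9,interpolation=2)[:,:,::-1])
E
```

```text
[ 0.49673098 -0.29582279  0.21689927] [ 9.97065788e-01  7.65488034e-02 -1.26891713e-04 -2.81202939e-04] 0.02548393264084621 [-0.05127759 -0.36139749 -1.27883806]
tip pred [[253.42341917 185.09122065]]
```

View pics/w7c.png

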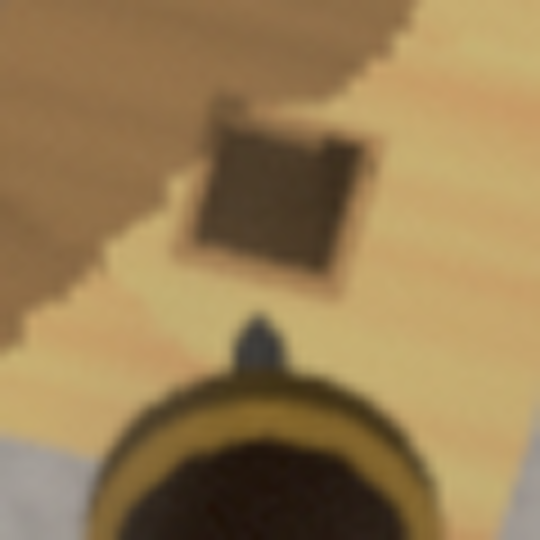

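```bash
python3 - <<'E'
from h import *
d=load('w7')
h=onz(d,(255.6,171.8),.065);t=onz(d,(253.2,185),.111);print(h,t,h-t)
print(np.linalg.norm(onz(d,(225+215/9,150+110/9),.065)-onz(d,(225+380/9,150+150/9),.065)))
E
```

```text
[ 0.49493897 -0.29535809  0.065     ] [ 0.49545722 -0.29313795  0.111     ] [-0.00051825 -0.00222014 -0.046     ]
0.018630016757307216
```

jog_arm --gripper '[0.01, 0.01, 0.01, 0.01, 0.01]' --translation '[[-0.0005, -0.0015, 0], [-0.0005, -0.0015, -0.01], [-0.0005, -0.0015, -0.025], [-0.0005, -0.0015, -0.04], [-0.0005, -0.0015, -0.05]]' --angular '[[0, 0, 0], [0, 0, 0], [0, 0, 0], [0, 0, 0], [0, 0, 0]]'

```text
time: 10.73
ee_pos: [0.4955, -0.2979, 0.165]
orientation: [0.997, 0.076, -0.001, -0.001]
contact_force: [0.3, 0.7, -0.8]
opening: 0.0256
```

jog_arm --gripper '[0.01, 0.01, 0.01, 0.01, 0.01]' --translation '[[0, 0, -0.01], [0, 0, -0.02], [0, 0, -0.032], [0, 0, -0.042], [0, 0, -0.048]]' --angular '[[0, 0, 0], [0, 0, 0], [0, 0, 0], [0, 0, 0], [0, 0, 0]]'

```text
time: 11.15
ee_pos: [0.4956, -0.2985, 0.1173]
orientation: [0.997, 0.076, -0.001, -0.0]
contact_force: [-0.7, 0.4, -0.5]
opening: 0.0256
```

jog_arm --gripper '[0.01, 0.01, 0.01, 0.01]' --translation '[[0, 0, 0], [0, 0, 0], [0, 0, 0], [0, 0, 0]]' --angular '[[0, 0, 0], [0, 0, 0], [0, 0, 0], [0, 0, 0]]'

```text
time: 11.48
ee_pos: [0.4965, -0.299, 0.1195]
orientation: [0.997, 0.076, 0.0, 0.0]
contact_force: [-0.1, -0.4, -0.8]
opening: 0.0256
```

jog_arm --gripper '[0.01, 0.01, 0.01, 0.03, 0.045]' --translation '[[0, 0, -0.002], [0, 0, -0.002], [0, 0, -0.002], [0, 0, -0.002], [0, 0, -0.002]]' --angular '[[0, 0, 0], [0, 0, 0], [0, 0, 0], [0, 0, 0], [0, 0, 0]]'

```text
time: 11.9
ee_pos: [0.4962, -0.2989, 0.1171]
orientation: [0.997, 0.076, 0.0, 0.0]
contact_force: [-1.1, -0.1, 0.5]
opening: 0.0338
```

jog_arm --gripper '[0.06, 0.065, 0.065, 0.065, 0.065]' --translation '[[0, 0, 0], [0, 0, 0], [0, 0, 0], [0, 0, 0], [0, 0, 0]]' --angular '[[0, 0, 0], [0, 0, 0], [0, 0, 0], [0, 0, 0], [0, 0, 0]]'

```text
time: 12.32
ee_pos: [0.4961, -0.2988, 0.1169]
orientation: [0.997, 0.076, 0.0, 0.0]
contact_force: [0.0, 0.4, -0.8]
opening: 0.0642
```

jog_arm --gripper '[0.065, 0.065, 0.065, 0.065, 0.065]' --translation '[[0, 0, 0], [0, 0, 0.015], [0, 0, 0.045], [0, 0, 0.08], [0, 0, 0.11]]' --angular '[[0, 0, 0], [0, 0, 0], [0, 0, 0], [0, 0, 0], [0, 0, 0]]'

```text
time: 12.73
ee_pos: [0.496, -0.2987, 0.2284]
orientation: [0.997, 0.076, -0.0, -0.0]
contact_force: [0.9, -1.0, 0.6]
opening: 0.0652
```

jog_arm --gripper '[0.065, 0.065, 0.065]' --translation '[[0, 0, 0], [0, 0, 0], [0, 0, 0]]' --angular '[[0, 0, 0], [0, 0, 0], [0, 0, 0]]'

```text
time: 12.98
ee_pos: [0.4956, -0.2985, 0.2263]
orientation: [0.997, 0.076, -0.0, -0.0]
contact_force: [-1.0, -0.5, 0.2]
opening: 0.065
```

```bash
python3 - <<'E'
from h import *
from cell import ctrl
s=ctrl.sense();print(s['ee_pos'],s['opening'])
d=cap('wrist','w8');a=cap('side','s8')
A=cv2.resize(np.asarray(a['image'])[80:160,250:350],(500,400),interpolation=2);B=cv2.resize(np.asarray(d['image'])[110:310,190:330],(280,400),interpolation=2)
cv2.imwrite('pics/c8.png',np.hstack([A,B])[:,:,::-1])
E
```

```text
[ 0.49560918 -0.29847154  0.22625775] 0.06500638713492779
```

View pics/c8.png

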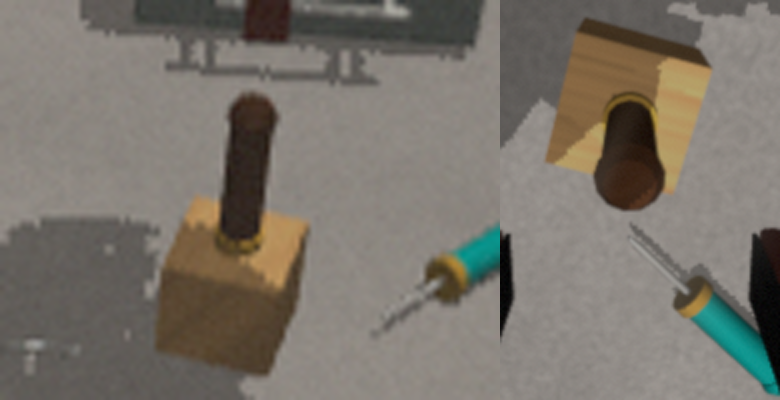

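The awl stands upright in its hole (side crop (245,165)), released. One unlisted turquoise awl is lying on the table, as it already was in the first wrist picture. On to the plate handle.

jog_arm --gripper '[0.065, 0.065, 0.065, 0.065, 0.065]' --translation '[[0.006, 0.0265, 0], [0.012, 0.053, 0], [0.018, 0.08, 0], [0.024, 0.1065, 0], [0.03, 0.133, 0]]' --angular '[[0, 0, 7], [0, 0, 14], [0, 0, 21], [0, 0, 28], [0, 0, 35]]'

```text
time: 13.5
ee_pos: [0.5253, -0.1643, 0.2252]
orientation: [0.927, 0.375, -0.001, -0.001]
contact_force: [0.2, -0.4, -0.9]
opening: 0.0649
```

jog_arm --gripper '[0.065, 0.065, 0.065, 0.065, 0.065]' --translation '[[0.006, 0.0265, 0], [0.012, 0.053, 0], [0.018, 0.08, 0], [0.024, 0.1065, 0], [0.03, 0.133, 0]]' --angular '[[0, 0, 7], [0, 0, 14], [0, 0, 21], [0, 0, 28], [0, 0, 35]]'

```text
time: 13.92
ee_pos: [0.5554, -0.0313, 0.2253]
orientation: [0.771, 0.636, -0.001, -0.001]
contact_force: [0.2, 0.2, -0.3]
opening: 0.0649
```

jog_arm --gripper '[0.065, 0.065, 0.065, 0.065, 0.065]' --translation '[[0.006, 0.0265, 0], [0.012, 0.055, 0], [0.0163, 0.0815, 0], [0.0163, 0.0815, 0], [0.0163, 0.0815, 0]]' --angular '[[0, 0, 7], [0, 0, 14], [0, 0, 20], [0, 0, 20], [0, 0, 20]]'

```text
time: 14.33
ee_pos: [0.5717, 0.0498, 0.2253]
orientation: [0.651, 0.759, -0.001, -0.001]
contact_force: [-0.1, -0.3, -0.1]
opening: 0.0652
```

jog_arm --gripper '[0.065, 0.065, 0.065]' --translation '[[0, 0, 0], [0, 0, 0], [0, 0, 0]]' --angular '[[0, 0, 0], [0, 0, 0], [0, 0, 0]]'

```text
time: 14.58
ee_pos: [0.5721, 0.0476, 0.2265]
orientation: [0.652, 0.758, -0.0, -0.0]
contact_force: [-0.0, -0.4, -0.5]
opening: 0.065
```

```bash
python3 - <<'E'
from h import *
from cell import ctrl
s=ctrl.sense();e=s['ee_pos'];print(e,s['orientation'],s['joint_pos'][5])
d=cap('wrist','w9');print(proj(d,[[.572,.049,.054],[.572,.049,.061]]))
I=np.asarray(d['image']);cv2.imwrite('pics/w9.png',I[:,:,::-1])
h=cv2.cvtColor(I,cv2.COLOR_RGB2HSV);m=((h[...,1]>150)&(h[...,2]>50)).astype(np.uint8)
k,l,st,ce=cv2.connectedComponentsWithStats(m)
for i in range(1,k):
    if st[i,4]>300:
        p=np.argwhere(l==i)[:,::-1].astype(np.float32);print(st[i],ce[i].round(1),cv2.minAreaRect(p))
E
```

```text
[0.5721046  0.0476486  0.22652378] [ 6.52219767e-01  7.58029835e-01 -3.03274522e-04 -2.30928582e-04] -0.08729021209001048
[[255.31898969 164.71840684]
 [255.31717035 166.37883307]]
[249 118  12  92 907] [255.2 161.8] ((254.49996948242188, 163.5), (90.99998474121094, 10.999998092651367), 90.0)
[105 304  19  63 429] [112.1 339.9] ((114.0, 335.0), (62.0, 18.0), 90.0)
[388 304  19  63 433] [398.5 339.7] ((397.96148681640625, 335.2584228515625), (17.831684112548828, 61.60824966430664), 3.7313973903656006)
[272 349  63  17 890] [302.8 356.1] ((302.9322814941406, 355.7417907714844), (62.507083892822266, 15.86732292175293), 3.1221303939819336)
```

View pics/w9.png

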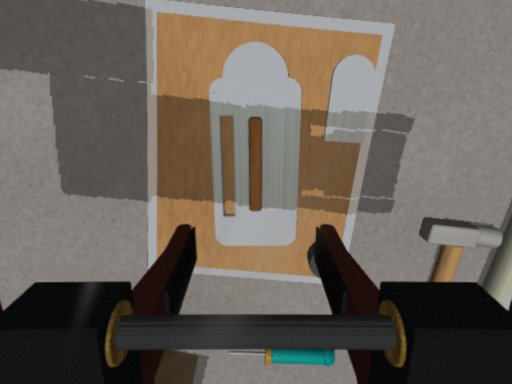

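The handle is upright in the picture at (255,164), between and parallel to the jaws. Descend and grip.

jog_arm --gripper '[0.065, 0.065, 0.065, 0.065, 0.065]' --translation '[[0, 0.0025, -0.03], [0, 0.0025, -0.07], [0, 0.0025, -0.1], [0, 0.0025, -0.125], [0, 0.0025, -0.14]]' --angular '[[0, 0, 0], [0, 0, 0], [0, 0, 0], [0, 0, 0], [0, 0, 0]]'

```text
time: 15.05
ee_pos: [0.5707, 0.0503, 0.0841]
orientation: [0.652, 0.758, -0.001, -0.001]
contact_force: [-0.1, -0.3, -0.6]
opening: 0.0648
```

jog_arm --gripper '[0.065, 0.065, 0.065, 0.065, 0.065]' --translation '[[0, 0, -0.01], [0, 0, -0.02], [0, 0, -0.028], [0, 0, -0.0315], [0, 0, -0.0315]]' --angular '[[0, 0, 0], [0, 0, 0], [0, 0, 0], [0, 0, 0], [0, 0, 0]]'

```text
time: 15.47
ee_pos: [0.5724, 0.0511, 0.0551]
orientation: [0.651, 0.759, -0.0, -0.0]
contact_force: [0.2, 0.2, -1.0]
opening: 0.0652
```

jog_arm --gripper '[0.05, 0.04, 0.03, 0.025, 0.02]' --translation '[[0, 0, 0], [0, 0, 0], [0, 0, 0], [0, 0, 0], [0, 0, 0]]' --angular '[[0, 0, 0], [0, 0, 0], [0, 0, 0], [0, 0, 0], [0, 0, 0]]'

```text
time: 15.88
ee_pos: [0.5727, 0.0513, 0.0558]
orientation: [0.651, 0.759, 0.0, 0.0]
contact_force: [-0.0, 0.4, 0.5]
opening: 0.0348
```

```bash
python3 - <<'E'
from h import *
from cell import ctrl
s=ctrl.sense();e=s['ee_pos'];print(e,s['orientation'],s['opening'],s['contact_force'],s['moment'])
d=cap('wrist','w10');I=np.asarray(d['image']);cv2.imwrite('pics/w10.png',I[:,:,::-1])
E
```

```text
[0.57268066 0.0512907  0.05582361] [6.51350629e-01 7.58776787e-01 2.67470059e-04 2.71011782e-04] 0.034813037590237926 [-0.00089983  0.43513362  0.52702656] [ 0.03679269 -0.11836466 -0.00704067]
```

View pics/w10.png

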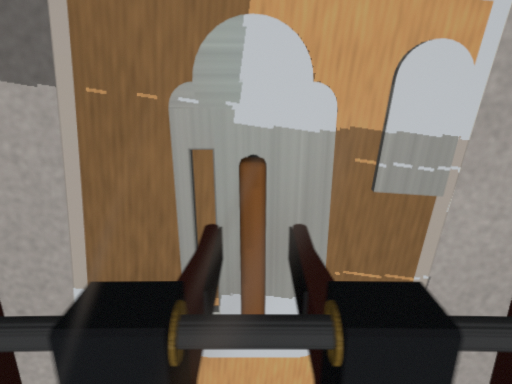

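jog_arm --gripper '[0.015, 0.01, 0.005, 0.0, 0.0]' --translation '[[0, -0.0005, -0.001], [0, -0.0005, -0.001], [0, -0.0005, -0.001], [0, -0.0005, -0.001], [0, -0.0005, -0.001]]' --angular '[[0, 0, 0], [0, 0, 0], [0, 0, 0], [0, 0, 0], [0, 0, 0]]'

```text
time: 16.35
ee_pos: [0.5718, 0.0506, 0.0543]
orientation: [0.651, 0.759, -0.0, -0.0]
contact_force: [-3.3, -0.5, 2.1]
opening: 0.0135
```

jog_arm --gripper '[0.0, 0.0, 0.0, 0.0, 0.0]' --translation '[[0, 0, 0], [0, 0, 0], [0, 0, 0], [0, 0, 0], [0, 0, 0]]' --angular '[[0, 0, 0], [0, 0, 0], [0, 0, 0], [0, 0, 0], [0, 0, 0]]'

```text
time: 16.77
ee_pos: [0.5718, 0.0506, 0.0542]
orientation: [0.651, 0.759, -0.0, -0.0]
contact_force: [-5.8, -0.6, 3.1]
opening: 0.0135
```

jog_arm --gripper '[0.0, 0.0, 0.0, 0.0, 0.0]' --translation '[[0, 0, 0.002], [0, 0, 0.005], [0, 0, 0.01], [0, 0, 0.015], [0, 0, 0.02]]' --angular '[[0, 0, 0], [0, 0, 0], [0, 0, 0], [0, 0, 0], [0, 0, 0]]'

```text
time: 17.18
ee_pos: [0.5727, 0.0508, 0.0748]
orientation: [0.651, 0.759, 0.0, 0.0]
contact_force: [0.0, 0.6, -5.9]
opening: 0.0135
```

jog_arm --gripper '[0.0, 0.0, 0.0, 0.0, 0.0]' --translation '[[0, 0, 0.0], [0, 0, 0], [0, 0, 0], [0, 0, 0], [0, 0, 0]]' --angular '[[0, 0, 0], [0, 0, 0], [0, 0, 0], [0, 0, 0], [0, 0, 0]]'

```text
time: 17.6
ee_pos: [0.5722, 0.0507, 0.0741]
orientation: [0.651, 0.759, -0.0, -0.0]
contact_force: [-0.3, -0.0, -6.2]
opening: 0.0136
```

```bash
python3 - <<'E'
from h import *
from cell import ctrl
s=ctrl.sense();print(s['ee_pos'],s['orientation'],s['opening'],s['contact_force'],s['moment'])
E
```

```text
[0.57219    0.05073743 0.0741167 ] [ 6.51383395e-01  7.58748713e-01 -1.67718481e-04 -1.85491601e-04] 0.01356735238265262 [-2.75377433e-01 -2.45245933e-03 -6.17156525e+00] [ 0.01102688 -0.03346261  0.01326901]
```

Held with about 6 N of weight and almost no moment. Lift the remaining 13 cm.

jog_arm --gripper '[0.0, 0.0, 0.0, 0.0, 0.0]' --translation '[[0, 0, 0.005], [0, 0, 0.015], [0, 0, 0.027], [0, 0, 0.039], [0, 0, 0.05]]' --angular '[[0, 0, 0], [0, 0, 0], [0, 0, 0], [0, 0, 0], [0, 0, 0]]'

```text
time: 18.02
ee_pos: [0.5729, 0.0508, 0.1263]
orientation: [0.651, 0.759, 0.001, 0.001]
contact_force: [0.2, 0.3, -6.4]
opening: 0.0138
```

jog_arm --gripper '[0.0, 0.0, 0.0, 0.0, 0.0]' --translation '[[0, 0, 0.012], [0, 0, 0.024], [0, 0, 0.036], [0, 0, 0.048], [0, 0, 0.058]]' --angular '[[0, 0, 0], [0, 0, 0], [0, 0, 0], [0, 0, 0], [0, 0, 0]]'

```text
time: 18.43
ee_pos: [0.5726, 0.0508, 0.184]
orientation: [0.651, 0.759, 0.0, 0.0]
contact_force: [-0.0, 0.2, -6.2]
opening: 0.0137
```

jog_arm --gripper '[0.0, 0.0, 0.0, 0.0, 0.0]' --translation '[[0, 0, 0.008], [0, 0, 0.014], [0, 0, 0.018], [0, 0, 0.02], [0, 0, 0.02]]' --angular '[[0, 0, 0], [0, 0, 0], [0, 0, 0], [0, 0, 0], [0, 0, 0]]'

```text
time: 18.85
ee_pos: [0.5724, 0.0507, 0.2025]
orientation: [0.651, 0.759, 0.0, 0.0]
contact_force: [0.4, -0.1, -5.0]
opening: 0.0136
```

jog_arm --gripper '[0.0, 0.0, 0.0, 0.0, 0.0]' --translation '[[0, 0, 0], [0, 0, 0], [0, 0, 0], [0, 0, 0], [0, 0, 0]]' --angular '[[0, 0, 0], [0, 0, 0], [0, 0, 0], [0, 0, 0], [0, 0, 0]]'

```text
time: 19.27
ee_pos: [0.5723, 0.0507, 0.2021]
orientation: [0.651, 0.759, -0.0, -0.0]
contact_force: [-0.1, -0.2, -5.5]
opening: 0.0133
```

jog_arm --gripper '[0.0, 0.0, 0.0, 0.0, 0.0]' --translation '[[0, 0, 0], [0, 0, 0], [0, 0, 0], [0, 0, 0], [0, 0, 0]]' --angular '[[0, 0, 0], [0, 0, 0], [0, 0, 0], [0, 0, 0], [0, 0, 0]]'

```text
time: 19.68
ee_pos: [0.5724, 0.0507, 0.2024]
orientation: [0.651, 0.759, 0.0, 0.0]
contact_force: [-0.4, -0.8, -5.3]
opening: 0.0134
```

```bash
python3 - <<'E'
from h import *
from cell import ctrl
s=ctrl.sense();print(s['time'],s['ee_pos'],s['opening'],s['contact_force'],s['moment'],abs(s['joint_vel']).max())
d=cap('side','s11')
b=load('top0');print('board c',np.mean([onz(b,p,.012) for p in((190,158),(299,155),(301,240),(195,245))],0))
cv2.imwrite('pics/s11.png',cv2.resize(np.asarray(d['image'])[60:320,130:420],None,fx=2.3,fy=2.3)[:,:,::-1])
E
```

```text
19.6833 [0.57243712 0.05073748 0.20240796] 0.013402658934688835 [-0.41946538 -0.801695   -5.27828947] [ 0.01773922 -0.04071469  0.00952499] 0.0014639288999169437
board c [0.57171267 0.03835103 0.012     ]
```

View pics/s11.png

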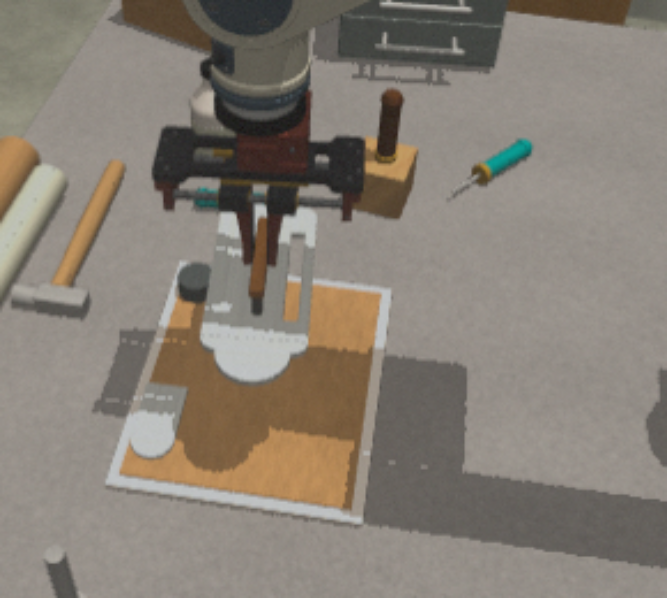

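The plate hangs level above the board, and the awl stands in its holder at (390,140). Bystanders are in place. Handing in.

```bash
python3 -c "
from cell import ticket
print(ticket.finish_job())"
```

```text
the job is handed in; nothing more can be done
None
```

I completed the whole job and handed it in at about 19.7 s of the 72 s allowed; the hand-in gives no verdict.

- **Slot run:** The awl's point went from about 5 mm inside the heel end to about 6 mm inside the toe end. It moved at about 48 mm/s, within about 1 mm of the slot's middle line, and about 3–4 mm below the plate top. No drag force showed, and the plate did not shift.
- **Awl:** It stands upright in its holder, released, in both the side and wrist pictures.
- **Plate:** It is gripped by the bar with about 6 N of weight and almost no moment. The handle is at z = 0.202 m, about 15 cm up and 12 mm from the board's centre. It looks level and the joints were still.
- **Bystanders:** I only checked these by eye. The offcut, weight and punch looked in place in the last picture; the glue bottle was half hidden behind the arm, and the pot was out of the crop.
- **Something odd:** Both unlisted turquoise awls stood on their tips in the first pictures. One was down from the first wrist picture and the other is also down in the last, most likely toppling on their own. I recorded no contact with either, and both are still on the table.

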